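# Clear the boring jig and slide the board under its bridge

## Robot

A 6-joint arm with a two-finger parallel gripper is mounted at the origin on the work surface. World frame = base frame: x ahead of the robot, y to its left, z up, the work surface at z = 0. Lengths are in m, angles in rad, forces in N, time in s.
With the tool pointing down it reaches from about 0.35 to 0.85 m from the base axis. Payload 8.1 kg.
Tool frame: the origin (TCP) lies on the centre line of the jaws, within the pads' length; the fingertips stand robot.tips_ahead ahead of it and the grasp point (between the pads) lies 6 mm ahead of it (robot.tips_ahead is the distance from the TCP to the fingertips, in m); z points along the fingers, y is the line along which they close (so a half turn about z gives the same grasp; the last joint's range is limited). The gripper opens to 93 mm and grips with 3 to 60 N. Pads are 15 mm wide; open, the fingers measure 128 mm over their backs; the gripper's body (75 mm by 188 mm) begins 65 mm behind the grasp point.
Start: joints at [-1.43, 0.13, 1.488, -0, 1.523, -0.085], TCP at [0.134, -0.585, 0.219] pointing down, gripper open.
Joint ranges: [-2.96, 2.96], [-0.89, 2.26], [0.02, 2.5], [-1.34, 4.48], [0, 2.73], [-2.66, 2.66]. Speed limits (rad/s): [2.39, 2.39, 2.79, 3.14, 3.14, 3.14].

## Interface

Orientations are given as a rotation vector (axis times angle).
In Python, from plant import robot gives the robot as it stands.
- The arm moves only by the tool apply_moves, never from a script. Its arguments are lists of equal length, an entry for each row: "delta_pos": the shift along the tool's x, y, z in cm, a list of three; "twist": the turn about the tool's z in rad. A call has 1 to 8 rows; each row shifts and turns the commanded pose from where the row before left it, along the tool's axes as they then stand; what a row does not reach is not made up. A row lasts 1/8 s, in which the tool goes at most 62.5 mm and 10.7 degrees, less where a joint would pass 70% of its speed; a pose out of reach is approached as far as the arm can. A call with a gripper value outside its range is refused whole. "gripper" is the finger opening in cm, from 0 to 9.3, set as the call begins (left out, the last holds). The fingers move at their own pace and stop on an object; "squeeze" is the grip in N (left out, the last holds). Time passes only in rows, so rows that do not move let the fingers close. It gives the time, the measured TCP pose, the force, the opening and the grip force at its end, in the units of the state.
- robot.read_state(): the state, without advancing time (a new reading comes with each control period).
- robot.read_camera(name): name is "scene" or "top" or "wrist"; returns a dict with "frame" (384x512x3 uint8, red, green, blue), "vertical_fov" (degrees; the focal length in pixels is half the picture's height over the tangent of half this angle, whatever the lens; pixels are square), "cx", "cy" (the principal point, pixels), "R" (3x3) and "t" (3): a world point X has camera coordinates R X + t. Camera axes: x right, y down, z forward; pixel columns grow to the right and rows downward; lengths in m; the calibration is good to about 2 mm. A picture is of the moment at which its call begins. There is no depth.
- robot.close_job(): hands the job in; it is judged then, once.
The state is a dict: "t": time; "q": joint angles; "dq": joint speeds; "joint_torque": joint torques, N m; "tool_pos": TCP position; "orientation": TCP orientation; "force": force on the tool from outside, world axes, zero at the start; "wrist_torque": the same for the moment, N m; "opening": finger opening in m; "gripper_force": force on a finger pad.
Only numpy, scipy, OpenCV 4.12 (cv2) and the standard library are available. Lean on these libraries where they do the work, as an engineer would, in place of code of your own. Each camera call takes 0.05 s, during which the arm holds its last target. There are 200 camera calls.

## Task

Pick up the block brush and sweep the three wood offcuts off the front edge of the jig's bed (the edge nearest the robot) with it, not with the fingers, then stand the brush back on the bench on its bristles, off the jig. Then slide the loose board along the bed, under the metal bridge, until its leading end is against the end stop and its long edge lies flat against the fence, and leave the other things on the bench where they are.

Things in the scene. Friction and masses are not known exactly. Their poses are not given: they have to be found in the camera images.
- jig: Boring jig, fixed to the bench: grey-faced bed, wooden fence along its far edge, metal bridge over the lane. Origin: on the bed's underside, at bench height. Own x points away from the robot to the fence, y along the fence in the feeding direction (robot's left), z up. In this frame, mm: bed x -110 to 110, y -310 to 250, top z 12. Front edge x = -110; no lip there or at the ends.
- fence (a point): Fence of the jig: this point is on the face that guides the board, in jig frame (75, -100, 27) mm. The fence spans jig x 75 to 110, the bed's whole length, top z 42 mm.
- bridge (a point): Aluminium bridge of the jig: this point is the centre of its top, jig frame (25, 105, 54) mm. It spans jig x -60 to 110, y 80 to 130, underside z 42, top z 54, two brass bushings up to z 58 mm. It rests on the fence and on a near post (x -60 to -30, y 80 to 130): the tunnel is 105 mm wide, 30 mm high over the bed. The gripper does not fit under it.
- stop: End stop: dark wooden block fixed on the bed beyond the bridge, 95 (x) x 30 (y) x 26 mm high, a knob on top to 38 mm. Origin: middle of the lower edge of the face that meets the board, on the bed's top; the block extends to its own +y. Axes parallel to the jig's. Its distance beyond the bridge varies.
- board: The workpiece: loose flat pine board, 90 mm (own x) x 180 mm (own y) x 20 mm thick, 0.13 to 0.27 kg; too wide to grip. Origin: centre of its underside. Starts on the right-hand part of the bed, a little off the fence and askew. Own y points to its leading (left) end.
- brush: Block brush standing on its bristles on the bench, to the right of the jig. Origin: centre of its underside, z up through the grip. Rigid bristles 34 mm (own x) x 120 mm (own y), z 0 to 30 mm; wooden back 42 x 124 mm, z 30 to 46; upright wooden grip on top 26 mm thick (x), 80 mm long (y), z 46 to 86. 0.22 kg.
- offcut1: Chunky wood offcut, 34 x 24 x 20 mm, 13 g, lying loose on the bed between board and bridge. Origin: its centre.
- offcut2: Chunky wood offcut, 30 x 26 x 22 mm, 13 g, lying loose on the bed between board and bridge. Origin: its centre.
- offcut3: Chunky wood offcut, 32 x 25 x 18 mm, 13 g, lying loose on the bed between board and bridge. Origin: its centre.
- tape: Bystander, to be left where it is: yellow tape measure standing on edge, 62 x 34 x 60 mm. Origin: its underside.
- glue: Bystander, to be left where it is: glue bottle, 60 mm wide, 170 mm tall. Origin: its underside.
- mallet: Bystander, to be left where it is: wooden mallet lying flat, about 280 mm long, 64 mm high. Origin: its underside.
- square: Bystander, to be left where it is: try square lying flat, 200 mm blade, stock 18 mm high. Origin: its underside.
- screwbox: Bystander, to be left where it is: blue divided open box, 120 x 160 x 50 mm. Origin: its underside.
- cup: Bystander, to be left where it is: dark metal cup, 80 mm wide, 100 mm tall. Origin: its underside.
- stack: Bystander, to be left where it is: spare wooden slab, 80 x 160 x 40 mm. Origin: its underside.
There are look-alikes about, which are no part of the job. Leave any orange or yellow look-alike of the board alone. Leave any pink look-alike of the offcut3 alone.

How it is judged:
By the outcome, as a careful person would: the job done as asked, in the order asked, and still so for the second after the job is handed in, with the robot touching nothing.
It also fails if it takes over 62 s, if anything falls off the work surface, if the arm or the gripper's body presses on something with over 40 N, if the wrist force passes 120 N, or if a joint passes its speed limit or range.

## Working session

There is one attempt and no reset: what is moved stays moved. The work goes in short steps, Python scripts to look and compute and a tool call to move; the robot and the scene stay as the last step left them, time stands still between calls to the robot, and variables do not carry over. Pictures are saved under pics/ and viewed, at most 10 in all, crops included, and the job is handed in when it is done.

Besides the shell and the picture viewer there is one more tool, called after ">>>" in YAML: its name, and indented under it one key for each argument. apply_moves: Moves the arm, as the interface text tells. Its arguments: {"type":"object","properties":{"delta_pos":{"type":"array"},"twist":{"type":"array"},"gripper":{"type":"number"},"squeeze":{"type":"number"}},"required":["delta_pos","twist"]}

```bash
mkdir -p pics
cat > h.py <<'E'
import numpy as np, cv2
from plant import robot
def cam(n,save=None):
    c=robot.read_camera(n); f=c["frame"][:,:,::-1].copy()
    if save: cv2.imwrite("pics/"+save,f)
    H=f.shape[0]; c["f"]=H/2/np.tan(np.radians(c["vertical_fov"])/2); np.save("pics/%s.npy"%n,np.array([{k:c[k] for k in("f","cx","cy","R","t")}],dtype=object),allow_pickle=True)
    return c,f
def load(n): return np.load("pics/%s.npy"%n,allow_pickle=True)[0]
def pix2w(c,u,v,z):
    R=np.array(c["R"]);t=np.array(c["t"]); d=R.T@np.array([(u-c["cx"])/c["f"],(v-c["cy"])/c["f"],1]); o=-R.T@t
    return (o+d*(z-o[2])/d[2]).round(4)
def w2pix(c,X):
    p=np.array(c["R"])@np.array(X)+np.array(c["t"]); return (p[:2]/p[2]*c["f"]+[c["cx"],c["cy"]]).round(1)
E
python3 - <<'E'
from h import *
a=[]
for n in("scene","top"):
    c,f=cam(n); cv2.imwrite("pics/%s0.png"%n,cv2.resize(f,(800,600),interpolation=cv2.INTER_CUBIC)); cv2.imwrite("pics/%s_raw.png"%n,f)
    print(n,c["f"],c["cx"],c["cy"],-np.array(c["R"]).T@np.array(c["t"]))
print(robot.read_state(),robot.tips_ahead)
E
```

```text
scene 356.4183660288625 250.70136164599595 191.12080211876557 [1.31394915 0.41863293 0.6564955 ]
top 480.38129869137464 256.91704622173717 196.07596398229205 [ 0.41088688 -0.02002024  1.6925745 ]
{'t': 0.1, 'q': array([-1.43041829e+00,  1.31086384e-01,  1.48916069e+00, -1.63666027e-05,
        1.52299009e+00, -8.54064081e-02]), 'dq': array([-0.00134992, -0.00086698, -0.00265972, -0.00122811,  0.00037691,
       -0.00116124]), 'joint_torque': array([ 7.15647875e-04, -5.61346185e+01, -4.93096447e+01,  7.70905917e-02,
        2.92064849e-02, -7.34300761e-05]), 'tool_pos': array([ 0.13426338, -0.58426474,  0.21759722]), 'orientation': array([-3.11996153e+00, -3.53724627e-01,  9.66100990e-05]), 'force': array([0.43571027, 0.91690327, 0.35397509]), 'wrist_torque': array([0.00227105, 0.01174482, 0.00730804]), 'gripper_force': 0.0, 'opening': 0.09271408560363911} 0.025
```

View pics/scene0.png

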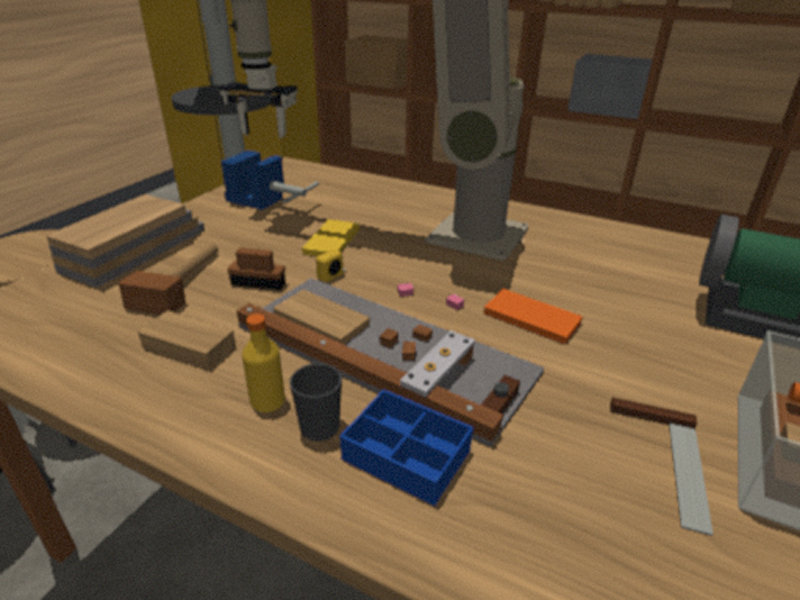

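View pics/top0.png

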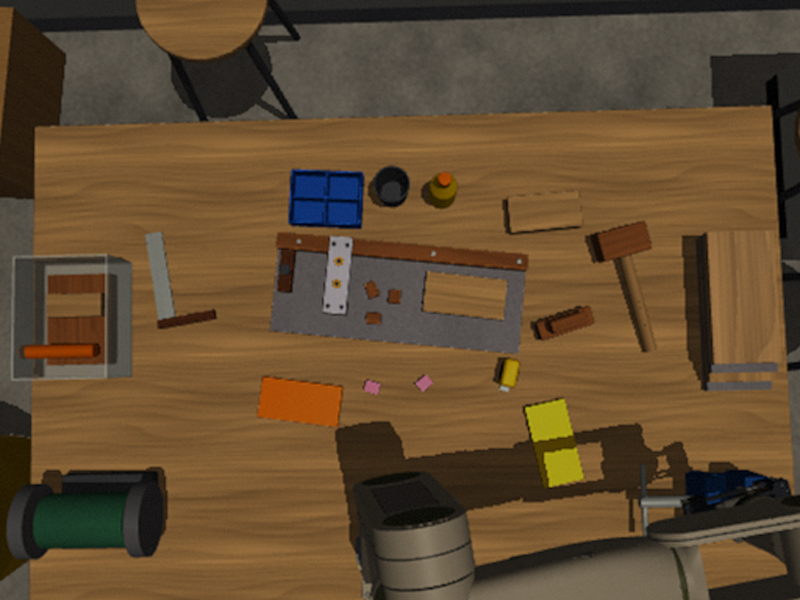

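The scene picture shows the robot at the back, the jig in the middle, and the brush at (257,270). In the top picture the brush is at (563,322), the pine board at (465,295), the brown offcuts at (371,289), (394,296) and (373,318), and the tape at (509,373). Candidates for the board are pine (465,295), orange (300,400) and yellow (550,420)/(563,467). The pine one, lying on the bed, fits. Candidates for the offcuts are the brown ones on the bed and the pink ones at (372,386) and (424,382). The brown ones fit. An enlarged crop will confirm.

Run:
```python
import cv2
f=cv2.imread("pics/top_raw.png")[140:260,165:395]
cv2.imwrite("pics/crop1.png",cv2.resize(f,None,fx=3.4,fy=3.4,interpolation=cv2.INTER_CUBIC))
```

```text
(no output)
```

View pics/crop1.png

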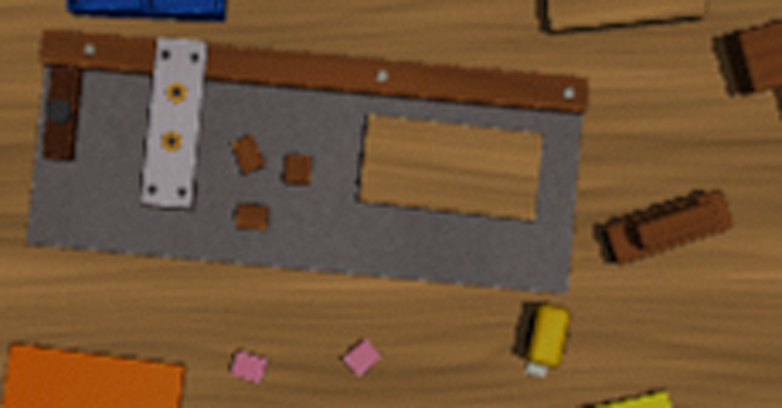

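The crop confirms the targets. The pine board's corners are at (369,114), (541,133), (534,219) and (361,203), and the three brown offcuts are at (248,154), (297,169) and (252,216). The brush runs from (600,228) to (730,218). The bed's front edge runs from (27,243) to (568,291).

```bash
cat >> h.py <<'E'
def cp(c,u,v,z,x0=165,y0=140,s=3.4): return pix2w(c,(u+.5)/s-.5+x0,(v+.5)/s-.5+y0,z)
E
python3 - <<'E'
from h import *
c=load("top")
P=lambda n,L,z:print(n,*[cp(c,u,v,z)[:2] for u,v in L])
fl,fr=cp(c,27,243,.012),cp(c,568,291,.012); bl,br=cp(c,42,31,.042),cp(c,587,76,.042)
y=fl-fr;y2=bl-br
print(fl,fr,bl,br,np.linalg.norm(y),np.linalg.norm(y2))
for d in(y,y2): print("ang",np.degrees(np.arctan2(-d[0],d[1])))
th=(np.arctan2(-y[0],y[1])+np.arctan2(-y2[0],y2[1]))/2
ex=np.array([np.cos(th),np.sin(th)]);ey=np.array([-np.sin(th),np.cos(th)])
ctr=np.mean([fl[:2]-(-.11*ex+.25*ey),fr[:2]-(-.11*ex-.31*ey),bl[:2]-(.11*ex+.25*ey),br[:2]-(.11*ex-.31*ey)],0)
print("jig",ctr,th); np.save("jig.npy",[ctr[0],ctr[1],th])
J=lambda p:((p[:2]-ctr)@np.array([ex,ey]).T*1000).round(1)
def Q(n,L,z):
    w=np.array([cp(c,u,v,z)[:2] for u,v in L]);print(n,"W",w.mean(0).round(4),"J",[list(J(a)) for a in w])
Q("bridge",[(157,38),(207,41),(193,208),(141,204)],.054)
Q("board",[(369,114),(541,133),(534,219),(361,203)],.032)
Q("off",[(248,154),(297,169),(252,216)],.032)
Q("stop",[(80,70),(74,160)],.038)
Q("griptop",[(637,225),(718,193),(730,218),(645,250)],.086)
Q("back",[(600,228),(614,263)],.046)
Q("tape",[(550,334)],.06)
E
```

```text
[0.486  0.3016 0.012 ] [ 0.4228 -0.2537  0.012 ] [0.7012 0.2779 0.042 ] [ 0.64   -0.2765  0.042 ] 0.5588848987045543 0.5577676935786081
ang -6.493028432825284
ang -6.299353706130489
jig [0.56584209 0.04213826] -0.1116345937490465
bridge W [0.6022 0.1426] J [[np.float64(109.2), np.float64(129.6)], [np.float64(110.4), np.float64(78.7)], [np.float64(-59.7), np.float64(77.3)], [np.float64(-60.2), np.float64(129.9)]]
board W [ 0.5515 -0.1366] J [[np.float64(52.8), np.float64(-91.2)], [np.float64(48.4), np.float64(-267.5)], [np.float64(-39.8), np.float64(-267.2)], [np.float64(-38.7), np.float64(-90.8)]]
off W [0.5436 0.0527] J [[np.float64(1.4), np.float64(28.4)], [np.float64(-9.7), np.float64(-22.9)], [np.float64(-61.5), np.float64(18.6)]]
stop W [0.6144 0.2438] J [[np.float64(72.1), np.float64(207.3)], [np.float64(-20.4), np.float64(204.4)]]
griptop W [ 0.4876 -0.3578] J [[np.float64(-40.5), np.float64(-362.1)], [np.float64(-2.3), np.float64(-438.8)], [np.float64(-25.8), np.float64(-452.2)], [np.float64(-64.2), np.float64(-371.7)]]
back W [ 0.4672 -0.2896] J [[np.float64(-44.1), np.float64(-332.4)], [np.float64(-77.9), np.float64(-349.0)]]
tape W [ 0.3803 -0.2276] J [[np.float64(-154.3), np.float64(-288.7)]]
```

Run:
```python
import cv2
f=cv2.imread("pics/top_raw.png")[185:225,335:385]
cv2.imwrite("pics/crop2.png",cv2.resize(f,None,fx=14,fy=14,interpolation=cv2.INTER_CUBIC))
```

```text
(no output)
```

View pics/crop2.png

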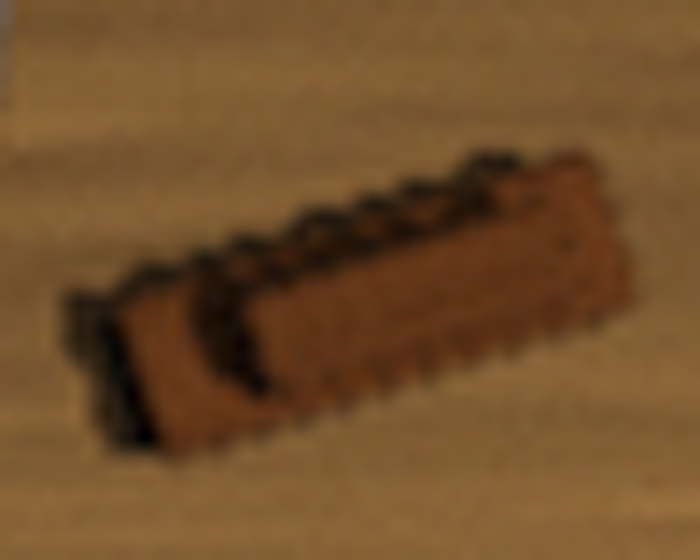

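The crop shows the brush's back, with corners at about (115,300), (162,457), (635,300) and (590,150). The left end of the grip runs from (240,290) to (275,395).

Run:
```python
from h import *
c=load("top"); k=dict(x0=335,y0=185,s=14)
B=np.array([cp(c,u,v,.046,**k)[:2] for u,v in[(115,300),(162,457),(635,300),(590,150)]]);
print(B,B.mean(0)); d=B[:2].mean(0)-B[2:].mean(0); print(np.linalg.norm(d),"yaw",np.arctan2(-d[0],d[1]))
g=cp(c,258,342,.086,**k)[:2]; u=d/np.linalg.norm(d); print("from grip end",g-.04*u)
from scipy.spatial.transform import Rotation as Ro
s=robot.read_state();R=Ro.from_rotvec(s["orientation"]).as_matrix();print(R.round(3))
```

```text
[[ 0.4874 -0.289 ]
 [ 0.4488 -0.299 ]
 [ 0.4842 -0.4155]
 [ 0.5212 -0.4061]] [ 0.4854 -0.3524]
0.12181707597869852 yaw 0.28799714481188654
from grip end [ 0.4860613  -0.35435259]
[[ 0.975  0.224 -0.   ]
 [ 0.224 -0.975  0.002]
 [ 0.    -0.002 -1.   ]]
```

```bash
cat >> h.py <<'E'
from scipy.spatial.transform import Rotation as Ro
def pose():
    s=robot.read_state();R=Ro.from_rotvec(s["orientation"]).as_matrix();return s,R,np.arctan2(R[1,0],R[0,0])
def J2W(x,y):
    j=np.load("jig.npy");c,s=np.cos(j[2]),np.sin(j[2]);return np.array([j[0]+c*x-s*y,j[1]+s*x+c*y])
def W2J(p):
    j=np.load("jig.npy");c,s=np.cos(j[2]),np.sin(j[2]);d=np.array(p[:2])-j[:2];return np.array([c*d[0]+s*d[1],-s*d[0]+c*d[1]]).round(4)
def plan(*wps):
    "wps (x,y,z,yaw): tool-frame cm (at yaw before each leg), then twist"
    s,R,a=pose();p=np.array(s["tool_pos"]);print("at",p.round(4),"yaw",a.round(3),"jig",W2J(p))
    for x,y,z,b in wps:
        R=np.array([[np.cos(a),np.sin(a),0],[np.sin(a),-np.cos(a),0],[0,0,-1]])
        print("d(cm)",(R.T@(np.array([x,y,z])-p)*100).round(2),"twist",round(a-b,3));p=np.array([x,y,z]);a=b
E
python3 - <<'E'
from h import *
plan((.4858,-.353,.18,1.859),(.4858,-.353,.077,1.859))
c=load("top")
for u,v in[(248,366),(361,357)]: print("pink",W2J(cp(c,u,v,.018)))
E
```

```text
at [ 0.1343 -0.5843  0.2176] yaw 0.226 jig [-0.3591 -0.6706]
d(cm) [ 39.44 -14.67   3.76] twist -1.633
d(cm) [ 0.   0.  10.3] twist 0.0
pink [-0.2139  0.0098]
pink [-0.1946 -0.1043]
```

>>> apply_moves:
  delta_pos:
    - [4.9, -1.8, 0.4]
    - [4.9, -1.8, 0.5]
    - [4.9, -1.8, 0.5]
    - [4.9, -1.8, 0.5]
    - [4.9, -1.8, 0.5]
    - [4.9, -1.8, 0.5]
    - [4.9, -1.8, 0.4]
    - [4.9, -1.8, 0.4]
  twist: [0, 0, 0, 0, 0, 0, 0, 0]
  gripper: 9.3

```text
t: 1.1
tool_pos: [0.4852, -0.3553, 0.1809]
orientation: [-3.121, -0.354, 0.001]
force: [-0.1, -0.8, -0.5]
opening: 0.0931
gripper_force: 0.0
```

>>> apply_moves:
  delta_pos:
    - [0, 0, 0]
    - [0, 0, 0]
    - [0, 0, 0]
    - [0, 0, 0]
    - [0, 0, 0]
    - [0, 0, 0]
    - [0, 0, 0]
    - [0, 0, 0]
  twist: [-0.18, -0.18, -0.18, -0.18, -0.18, -0.18, -0.18, -0.18]

```text
t: 2.1
tool_pos: [0.4839, -0.3564, 0.1809]
orientation: [-2.106, -2.33, -0.0]
force: [0.5, 0.7, -0.1]
opening: 0.0932
gripper_force: 0.0
```

Run:
```python
from h import *
plan((.4858,-.353,.18,1.859),(.4858,-.353,.077,1.859))
c,f=cam("wrist"); cv2.imwrite("pics/w1.png",f)
p=lambda *X:print(X,w2pix(c,X))
for sx in(-.013,.013):
  for sy in(-.04,.04):
    b=.288;p(.4858+np.cos(b)*sx-np.sin(b)*sy,-.353+np.sin(b)*sx+np.cos(b)*sy,.086)
```

```text
at [ 0.4839 -0.3564  0.1809] yaw 1.672 jig [-0.037  -0.4052]
d(cm) [0.32 0.22 0.09] twist -0.187
d(cm) [ 0.   0.  10.3] twist 0.0
(np.float64(0.48469682644885953), np.float64(-0.3950450116912347), 0.086) [245.9 231. ]
(np.float64(0.4619740131106828), np.float64(-0.3183399026436727), 0.086) [227.8 143.8]
(np.float64(0.5096259868893172), np.float64(-0.3876600973563273), 0.086) [274.2 226. ]
(np.float64(0.4869031735511405), np.float64(-0.3109549883087653), 0.086) [258.4 138. ]
```

View pics/w1.png

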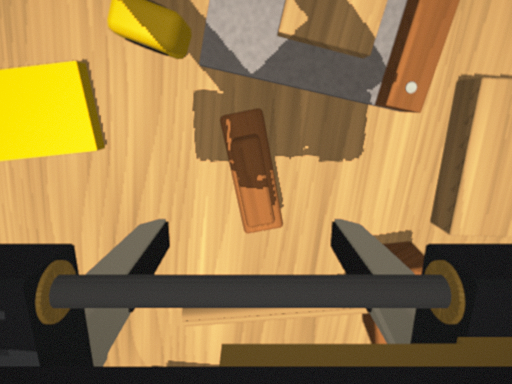

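The wrist view shows the grip top from (232,137)/(258,135) down to (247,228)/(273,224). That agrees with the prediction within about 2 mm, so I am going down.

>>> apply_moves:
  delta_pos:
    - [0.3, 0.2, 0]
    - [0, 0, 2.0]
    - [0, 0, 2.0]
    - [0, 0, 2.0]
    - [0, 0, 2.0]
    - [0, 0, 1.5]
    - [0, 0, 0.9]
    - [0, 0, 0]
  twist: [-0.18, -0.007, 0, 0, 0, 0, 0, 0]

```text
t: 3.15
tool_pos: [0.4856, -0.3532, 0.0768]
orientation: [-1.887, -2.511, -0.0]
force: [-1.2, 0.3, 0.9]
opening: 0.0933
gripper_force: 0.0
```

>>> apply_moves:
  delta_pos:
    - [0, 0, 0]
    - [0, 0, 0]
    - [0, 0, 0]
    - [0, 0, 0]
    - [0, 0, 0]
    - [0, 0, 0]
  twist: [0, 0, 0, 0, 0, 0]
  gripper: 1.5
  squeeze: 35

```text
t: 3.9
tool_pos: [0.4859, -0.3535, 0.0775]
orientation: [-1.887, -2.512, -0.0]
force: [-0.3, 0.1, 0.4]
opening: 0.0378
gripper_force: 0.0
```

Run:
```python
from h import *
s,R,a=pose();x=s["tool_pos"]
w=J2W(.047,.003);w2=J2W(-.099,.003)
z=x[2]
plan((x[0],x[1],z+.09,1.459),(*w,z+.09,1.459),(*w,z+.0135,1.459),(*w2,z+.0135,1.459))
```

```text
at [ 0.4859 -0.3535  0.0775] yaw 1.853 jig [-0.0354 -0.4021]
d(cm) [ 0.  0. -9.] twist 0.394
d(cm) [40.51  8.24  0.  ] twist 0.0
d(cm) [0.   0.   7.65] twist 0.0
d(cm) [ -0.  -14.6   0. ] twist 0.0
```

>>> apply_moves:
  delta_pos:
    - [0, 0, 0]
    - [0, 0, 0]
    - [0, 0, 0]
    - [0, 0, -2]
    - [0, 0, -2.5]
    - [0, 0, -2.5]
    - [0, 0, -2.0]
    - [0, 0, 0]
  twist: [0, 0, 0, 0, 0, 0.13, 0.13, 0.134]

```text
t: 4.9
tool_pos: [0.4871, -0.3546, 0.1716]
orientation: [2.343, 2.085, 0.001]
force: [0.2, 0.4, -2.1]
opening: 0.0258
gripper_force: 35.0
```

Run:
```python
from h import *
s,R,a=pose();z=.0775
w=J2W(.047,.003)
plan((*w,z+.09,1.459),(*w,z+.0135,1.459))
c,f=cam("scene"); cv2.imwrite("pics/s1.png",f[100:260,100:300]) 
print(s["opening"],s["gripper_force"])
```

```text
at [ 0.4871 -0.3546  0.1716] yaw 1.454 jig [-0.034 -0.403]
d(cm) [40.64  7.91  0.41] twist -0.005
d(cm) [0.   0.   7.65] twist 0.0
0.025797448632136403 34.96651768684387
```

>>> apply_moves:
  delta_pos:
    - [4.0, 0.8, 0]
    - [4.6, 0.9, 0]
    - [4.6, 0.9, 0]
    - [4.6, 0.9, 0]
    - [4.6, 0.9, 0]
    - [4.6, 0.9, 0]
    - [4.6, 0.9, 0]
    - [4.6, 0.9, 0]
  twist: [0, 0, 0, 0, 0, 0, 0, 0]

```text
t: 5.95
tool_pos: [0.5971, -0.0002, 0.1684]
orientation: [2.34, 2.096, 0.0]
force: [0.4, 0.2, -1.8]
opening: 0.0255
gripper_force: 35.0
```

>>> apply_moves:
  delta_pos:
    - [4.4, 0.8, 0]
    - [0, 0, 2.0]
    - [0, 0, 2.0]
    - [0, 0, 1.0]
    - [0, 0, 0]
  twist: [0, 0, 0, 0, 0]

```text
t: 6.58
tool_pos: [0.6085, 0.04, 0.1159]
orientation: [-2.342, -2.091, 0.004]
force: [0.3, 0.3, -1.8]
opening: 0.0256
gripper_force: 35.0
```

Run:
```python
from h import *
z=.0775
w=J2W(.047,.003);w2=J2W(-.096,.000)
plan((*w,z+.0135,1.459),(*w2,z+.0135,1.459))
c,f=cam("top"); cv2.imwrite("pics/t2.png",cv2.resize(f[140:260,165:395],None,fx=3.4,fy=3.4,interpolation=cv2.INTER_CUBIC))
```

```text
at [0.6085 0.04   0.1159] yaw 1.458 jig [0.0426 0.0027]
d(cm) [0.04 0.44 2.49] twist -0.001
d(cm) [ -0.3 -14.3   0. ] twist 0.0
```

View pics/t2.png

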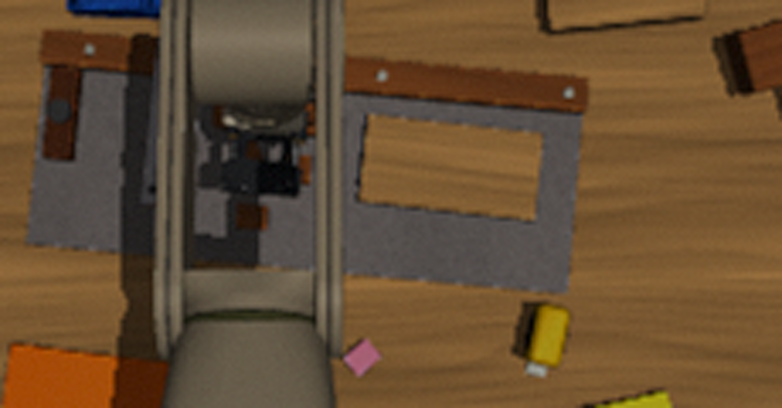

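The picture shows the arm covering the brush. The board is untouched at (369,114)–(534,219) and the offcuts lie under the gripper, so I lower the brush and sweep.

>>> apply_moves:
  delta_pos:
    - [0, 0.4, 1.2]
    - [0, 0, 0.8]
    - [0, 0, 0.5]
    - [0, 0, 0]
    - [0, 0, 0]
  twist: [0, 0, 0, 0, 0]

```text
t: 7.25
tool_pos: [0.6139, 0.0408, 0.0928]
orientation: [2.342, 2.094, 0.0]
force: [-0.6, -0.8, -3.0]
opening: 0.0258
gripper_force: 35.0
```

Run:
```python
from h import *
z=.0775
w=J2W(.047,.003);w2=J2W(-.096,.000)
plan((*w,z+.0135,1.459),(*w2,z+.0135,1.459)); print(robot.read_state()["force"])
```

```text
at [0.6139 0.0408 0.0928] yaw 1.459 jig [0.0479 0.004 ]
d(cm) [-0.1  -0.09  0.18] twist -0.0
d(cm) [ -0.3 -14.3   0. ] twist 0.0
[-0.55087884 -0.82713807 -2.95165468]
```

>>> apply_moves:
  delta_pos:
    - [0, 0, 0.15]
    - [0, -0.8, 0]
    - [0, -1.0, 0]
    - [0, -1.0, 0]
    - [0, -1.0, 0]
    - [0, -1.0, 0]
    - [0, -1.0, 0]
    - [0, -1.0, 0]
  twist: [0, 0, 0, 0, 0, 0, 0, 0]

```text
t: 8.25
tool_pos: [0.5455, 0.0484, 0.0911]
orientation: [2.342, 2.094, 0.0]
force: [0.4, 0.7, -1.5]
opening: 0.0256
gripper_force: 35.0
```

>>> apply_moves:
  delta_pos:
    - [-0.2, -1.0, 0]
    - [-0.2, -1.0, 0]
    - [-0.2, -1.0, 0]
    - [-0.2, -1.0, 0]
    - [-0.2, -1.0, 0]
    - [-0.2, -1.0, 0]
    - [0, -0.8, 0]
    - [0, -0.7, 0]
  twist: [0, 0, 0, 0, 0, 0, 0, 0]

```text
t: 9.25
tool_pos: [0.4698, 0.0448, 0.0911]
orientation: [2.342, 2.094, 0.0]
force: [0.6, 0.1, -1.9]
opening: 0.0253
gripper_force: 35.0
```

Run:
```python
from h import *
plan()
c,f=cam("wrist"); g,h=cam("scene"); h=cv2.resize(h[150:250,190:370],(512,284),interpolation=cv2.INTER_CUBIC)
cv2.imwrite("pics/ws3.png",cv2.resize(np.vstack([f[:230],h]),(512,514)))
```

```text
at [0.4698 0.0448 0.0911] yaw 1.459 jig [-0.0957 -0.008 ]
```

View pics/ws3.png

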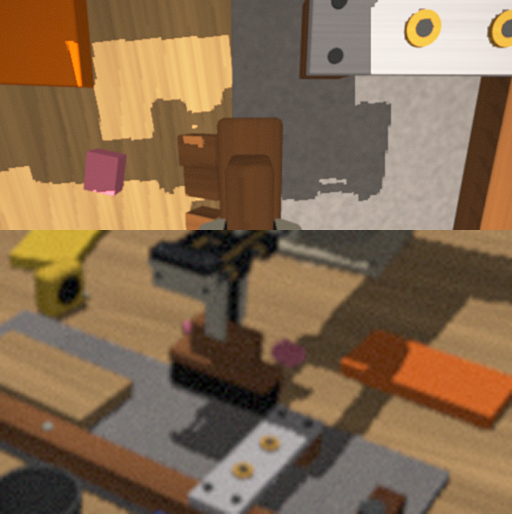

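The wrist view shows all three offcuts, at (198,150), (203,182) and (203,217), beyond the front edge (u≈232). The pink one's near side is at u=125, about 4 cm clear. I push 2 cm more to leave the offcuts well off the edge, then lift.

>>> apply_moves:
  delta_pos:
    - [0, -0.7, 0]
    - [0, -0.7, 0]
    - [0, -0.6, 0]
    - [0, 0, 0]
    - [0, 1.0, 0]
    - [0, 0, -2.5]
    - [0, 0, -3.5]
    - [0, 0, -3.0]
  twist: [0, 0, 0, 0, 0, 0, 0, 0]

```text
t: 10.35
tool_pos: [0.4612, 0.0457, 0.1824]
orientation: [2.342, 2.093, 0.001]
force: [1.3, 0.1, -2.4]
opening: 0.0257
gripper_force: 35.0
```

Run:
```python
from h import *
plan((.4858,-.353,.18,1.859),(.4858,-.353,.0785,1.859))
c,f=cam("wrist"); cv2.imwrite("pics/w4.png",f)
```

```text
at [0.4612 0.0457 0.1824] yaw 1.459 jig [-0.1043 -0.0081]
d(cm) [-39.35   6.9    0.24] twist -0.4
d(cm) [ 0.    0.   10.15] twist 0.0
```

View pics/w4.png

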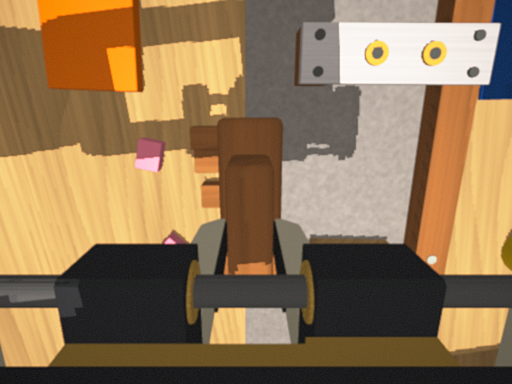

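The offcuts at (205,140), (207,165) and (210,193) lie off the edge and clear of the pink one at (150,155). The third is probably partly hidden, and I will check it from above. Now the brush goes back to its spot.

>>> apply_moves:
  delta_pos:
    - [-3.5, 0.7, 0]
    - [-4.5, 0.8, 0]
    - [-4.5, 0.8, 0]
    - [-4.5, 0.8, 0]
    - [-4.5, 0.8, 0]
    - [-4.5, 0.8, 0]
    - [-4.5, 0.8, 0]
    - [-4.5, 0.7, 0]
  twist: [0, 0, 0, 0, 0, 0, 0, 0]

```text
t: 11.4
tool_pos: [0.4831, -0.3108, 0.18]
orientation: [-2.342, -2.093, -0.0]
force: [0.1, -0.2, -1.4]
opening: 0.0254
gripper_force: 35.0
```

>>> apply_moves:
  delta_pos:
    - [-4.2, 0.7, 0]
    - [0, 0, 0]
    - [0, 0, 0]
    - [0, 0, 2.0]
    - [0, 0, 2.5]
    - [0, 0, 2.0]
    - [0, 0, 0]
  twist: [0, -0.18, -0.18, -0.04, 0, 0, 0]

```text
t: 12.28
tool_pos: [0.4839, -0.3504, 0.1131]
orientation: [-1.877, -2.513, -0.001]
force: [-0.5, 0.6, -1.9]
opening: 0.0256
gripper_force: 35.0
```

Run:
```python
from h import *
plan((.4858,-.353,.0785,1.859))
```

```text
at [ 0.4839 -0.3504  0.1131] yaw 1.859 jig [-0.0377 -0.3992]
d(cm) [-0.3   0.11  3.46] twist -0.0
```

>>> apply_moves:
  delta_pos:
    - [-0.3, 0.1, 1.2]
    - [0, 0, 1.2]
    - [0, 0, 0.7]
    - [0, 0, 0.2]
    - [0, 0, 0.2]
    - [0, 0, 0]
  twist: [0, 0, 0, 0, 0, 0]

```text
t: 13.02
tool_pos: [0.487, -0.354, 0.0813]
orientation: [1.879, 2.517, -0.0]
force: [-1.4, -0.3, -2.9]
opening: 0.0255
gripper_force: 35.0
```

>>> apply_moves:
  delta_pos:
    - [0, 0, 0.2]
    - [0, 0, 0]
    - [0, 0, 0]
  twist: [0, 0, 0]

```text
t: 13.4
tool_pos: [0.4869, -0.354, 0.0791]
orientation: [1.88, 2.517, 0.0]
force: [0.2, -1.2, -1.9]
opening: 0.0256
gripper_force: 35.0
```

>>> apply_moves:
  delta_pos:
    - [0, 0, 0.1]
    - [0, 0, 0.1]
    - [0, 0, 0]
  twist: [0, 0, 0]

```text
t: 13.78
tool_pos: [0.4871, -0.3541, 0.0775]
orientation: [1.879, 2.517, -0.0]
force: [-0.7, 0.9, 1.0]
opening: 0.0257
gripper_force: 35.0
```

The weight is off the wrist, so I release and rise.

>>> apply_moves:
  delta_pos:
    - [0, 0, 0]
    - [0, 0, 0]
    - [0, 0, 0]
    - [0, 0, 0]
    - [0, 0, -2]
    - [0, 0, -4]
    - [0, 0, -4]
    - [0, 0, -2]
  twist: [0, 0, 0, 0, 0, 0, 0, 0]
  gripper: 9.3

```text
t: 14.78
tool_pos: [0.4881, -0.355, 0.2015]
orientation: [1.876, 2.513, -0.001]
force: [0.1, -0.4, 0.4]
opening: 0.0927
gripper_force: 0.0
```

Run:
```python
from h import *
th=np.load("jig.npy")[2]
plan((*J2W(-.075,-.18),.12,th),(*J2W(-.075,-.18),.043,th))
c,f=cam("top"); cv2.imwrite("pics/t5.png",cv2.resize(f[140:260,165:395],None,fx=3.4,fy=3.4,interpolation=cv2.INTER_CUBIC))
```

```text
at [ 0.4881 -0.355   0.2015] yaw 1.859 jig [-0.033  -0.4033]
d(cm) [22.21  4.82  8.15] twist 1.97
d(cm) [0.  0.  7.7] twist 0.0
```

View pics/t5.png

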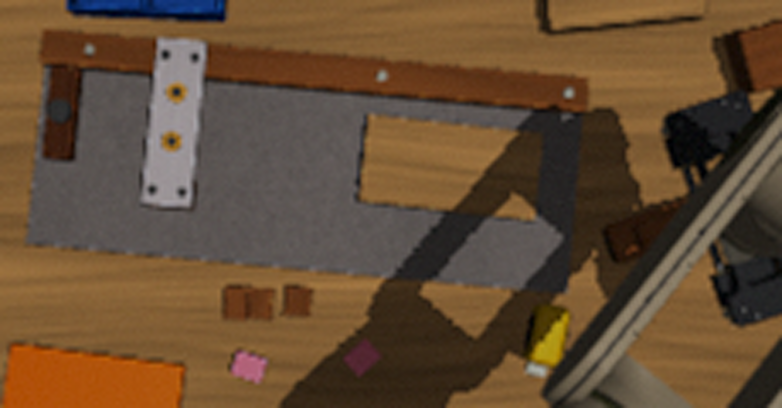

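The top view shows the three offcuts on the bench at (237,302), (261,304) and (297,301), off the bed and clear of the pink ones. The brush is back at its spot. Next I push the board onto the fence with two spread fingertips.

>>> apply_moves:
  delta_pos:
    - [3.4, 0.8, 1]
    - [4.7, 1.0, 1.5]
    - [4.7, 1.0, 1.5]
    - [4.7, 1.0, 1.5]
    - [4.7, 1.0, 1.5]
    - [0, 0, 0]
    - [0, 0, 0]
    - [0, 0, 0]
  twist: [0, 0, 0, 0, 0, 0.18, 0.18, 0.18]
  gripper: 6

```text
t: 15.82
tool_pos: [0.4692, -0.127, 0.126]
orientation: [-2.487, -1.917, 0.001]
force: [0.5, -0.0, 0.2]
opening: 0.0601
gripper_force: 0.0
```

>>> apply_moves:
  delta_pos:
    - [0, 0, 0]
    - [0, 0, 0]
    - [0, 0, 0]
    - [0, 0, 0]
    - [0, 0, 0]
    - [0, 0, 0]
    - [0, 0, 0]
    - [0, 0, 0]
  twist: [0.18, 0.18, 0.18, 0.18, 0.18, 0.18, 0.18, 0.17]

```text
t: 16.82
tool_pos: [0.4692, -0.1272, 0.126]
orientation: [-3.136, 0.184, 0.003]
force: [-0.2, -0.1, -0.7]
opening: 0.06
gripper_force: 0.0
```

Run:
```python
from h import *
th=np.load("jig.npy")[2]
plan((*J2W(-.075,-.182),.042,th),(*J2W(-.022,-.182),.042,th))
```

```text
at [ 0.4692 -0.1272  0.126 ] yaw -0.117 jig [-0.0772 -0.1791]
d(cm) [0.22 0.29 8.4 ] twist -0.005
d(cm) [ 5.3 -0.   0. ] twist 0.0
```

>>> apply_moves:
  delta_pos:
    - [0, 0.3, 2.2]
    - [0, 0, 2.4]
    - [0, 0, 2.2]
    - [0, 0, 1.4]
    - [0, 0, 0]
    - [0.8, 0, 0]
    - [0.8, 0, 0]
    - [0.6, 0, 0]
  twist: [-0.005, 0, 0, 0, 0, 0, 0, 0]

```text
t: 17.82
tool_pos: [0.4928, -0.1331, 0.0459]
orientation: [3.137, -0.167, 0.002]
force: [-0.2, -0.1, 0.1]
opening: 0.0601
gripper_force: 0.0
```

>>> apply_moves:
  delta_pos:
    - [0.4, 0, 0]
    - [0.4, 0, 0]
    - [0.4, 0, 0]
    - [0.4, 0, 0]
    - [0.4, 0, 0]
    - [0.3, 0, 0]
    - [0, 0, 0]
  twist: [0, 0, 0, 0, 0, 0, 0]

```text
t: 18.7
tool_pos: [0.5145, -0.1353, 0.045]
orientation: [3.137, -0.167, 0.0]
force: [0.4, 0.1, -0.3]
opening: 0.0602
gripper_force: 0.0
```

Run:
```python
from h import *
plan()
```

```text
at [ 0.5145 -0.1353  0.045 ] yaw -0.106 jig [-0.0313 -0.182 ]
```

>>> apply_moves:
  delta_pos:
    - [0.3, 0, 0.2]
    - [0.3, 0, 0]
    - [0.2, 0, 0]
    - [0, 0, 0]
  twist: [-0.005, 0, 0, 0]

```text
t: 19.2
tool_pos: [0.5224, -0.1361, 0.0431]
orientation: [3.138, -0.159, 0.0]
force: [0.7, -0.2, -0.4]
opening: 0.0597
gripper_force: 0.0
```

Run:
```python
from h import *
plan(); print(robot.read_state()["force"])
c,f=cam("top"); cv2.imwrite("pics/t6.png",f)
```

```text
at [ 0.5224 -0.1361  0.0431] yaw -0.101 jig [-0.0233 -0.182 ]
[ 0.74136015 -0.19711443 -0.41352839]
```

>>> apply_moves:
  delta_pos:
    - [0.2, 0, 0]
    - [0.2, 0, 0]
    - [0, 0, 0]
  twist: [0.01, 0, 0]

```text
t: 19.62
tool_pos: [0.5264, -0.1365, 0.0431]
orientation: [3.137, -0.174, 0.0]
force: [0.8, -0.7, 1.0]
opening: 0.0601
gripper_force: 0.0
```

>>> apply_moves:
  delta_pos:
    - [0.2, 0, 0]
    - [0.1, 0, 0]
    - [0, 0, 0]
  twist: [0, 0, 0]

```text
t: 20.0
tool_pos: [0.5293, -0.1368, 0.043]
orientation: [3.137, -0.175, 0.0]
force: [1.3, -0.3, -0.0]
opening: 0.0599
gripper_force: 0.0
```

Run:
```python
from h import *
plan(); print(robot.read_state()["force"])
c,f=cam("wrist"); cv2.imwrite("pics/w6.png",f)
```

```text
at [ 0.5293 -0.1368  0.043 ] yaw -0.111 jig [-0.0164 -0.1819]
[ 1.31290039 -0.29590493 -0.03926101]
```

View pics/w6.png

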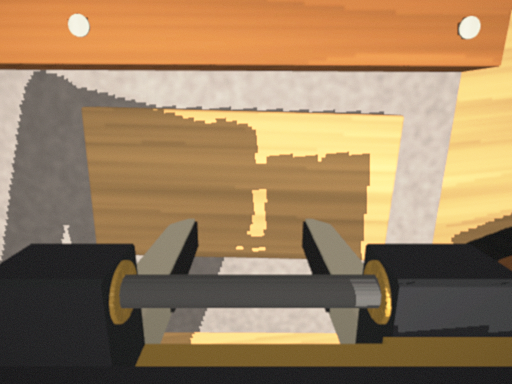

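Run:
```python
from h import *
c=load("wrist")
for (u,v) in [(82,107),(402,115),(225,258),(245,258)]: print("board top",W2J(pix2w(c,u,v,.032)))
for (u,v) in [(40,70),(460,70)]: print("fence base",W2J(pix2w(c,u,v,.012)))
for z in(.018,.032): print("tip at z",z,[w2pix(c,[*J2W(-.0164,-.182+d),z]) for d in(-.03,0,.03)])
s,R,a=pose();print("tip",s["tool_pos"]+R[:,2]*.025, R[:,2])
```

```text
board top [ 0.0542 -0.0889]
board top [ 0.05   -0.2662]
board top [-0.0377 -0.1661]
board top [-0.0376 -0.1786]
fence base [ 0.0754 -0.0564]
fence base [ 0.0756 -0.307 ]
tip at z 0.018 [array([296.2, 218.4]), array([250.4, 218.4]), array([204.6, 218.4])]
tip at z 0.032 [array([299.5, 226.5]), array([250.4, 226.5]), array([201.3, 226.5])]
tip [ 0.52920756 -0.13680879  0.01801594] [-6.77661640e-05  2.02423762e-05 -9.99999997e-01]
```

The wrist view shows the board still about 20 mm off the fence: its far edge is at v≈107–115 and the fence base at v=68. The fingertips at (197,222) and (303,222) are over the board. Their 106 px spacing for 60 mm puts the tips near z≈0.045, so they passed above the board without touching it. I will back off and feel for the bed in small steps.

>>> apply_moves:
  delta_pos:
    - [0, 0, -0.5]
    - [-1.5, 0, 0]
    - [-2.0, 0, 0]
    - [-2.0, 0, 0]
    - [0, 0, 0.5]
    - [0, 0, 0.3]
    - [0, 0, 0]
  twist: [0, 0, 0, 0, 0, 0, 0]

```text
t: 20.92
tool_pos: [0.4749, -0.1307, 0.0398]
orientation: [-3.137, 0.174, 0.0]
force: [-0.3, 0.4, 0.2]
opening: 0.0598
gripper_force: 0.0
```

Run:
```python
from h import *
plan(); print(robot.read_state()["force"])
c,f=cam("wrist"); cv2.imwrite("pics/w7.png",f); print(c["f"],c["cx"],c["cy"]); s,R,a=pose()
print("cam in tool",R.T@(-np.array(c["R"]).T@np.array(c["t"])-s["tool_pos"]))
print("tip proj",[w2pix(c,s["tool_pos"]+R@np.array([.0075,y,z])) for y in(-.03,.03) for z in(0,.025)])
# board edges now along jig y at several columns: brightness profile
g=cv2.imread("pics/top_raw.png").astype(float); h=cv2.imread("pics/t6.png").astype(float)
```

```text
at [ 0.4749 -0.1307  0.0398] yaw -0.111 jig [-0.0711 -0.1819]
[-0.2661648   0.43543285  0.22419491]
310.9994031538859 249.73338372902157 187.79656208067001
cam in tool [ 0.07201943 -0.00046422 -0.16629777]
tip proj [array([197.8, 221.6]), array([204. , 207.5]), array([303. , 221.6]), array([296.6, 207.5])]
```

>>> apply_moves:
  delta_pos:
    - [0, 0, 0.2]
    - [0, 0, 0.2]
    - [0, 0, 0.1]
    - [0, 0, 0]
  twist: [0, 0, 0, 0]

```text
t: 21.48
tool_pos: [0.4745, -0.1307, 0.0349]
orientation: [-3.137, 0.175, 0.0]
force: [0.5, -0.5, 0.1]
opening: 0.0595
gripper_force: 0.0
```

There is no contact where 25 mm would already be inside the bed, so the tips really are at about the TCP. I continue down.

>>> apply_moves:
  delta_pos:
    - [0, 0, 0.3]
    - [0, 0, 0.3]
    - [0, 0, 0.3]
    - [0, 0, 0.2]
    - [0, 0, 0.1]
    - [0, 0, 0]
  twist: [0, 0, 0, 0, 0, 0]

```text
t: 22.22
tool_pos: [0.4745, -0.1307, 0.023]
orientation: [-3.137, 0.175, 0.0]
force: [-0.2, -0.2, -0.3]
opening: 0.06
gripper_force: 0.0
```

>>> apply_moves:
  delta_pos:
    - [0.6, 0, 0]
    - [0.6, 0, 0]
    - [0.6, 0, 0]
    - [0.5, 0, 0]
    - [0.5, 0, 0]
    - [0.5, 0, 0]
    - [0.4, 0, 0]
    - [0, 0, 0]
  twist: [0, 0, 0, 0, 0, 0, 0, 0]

```text
t: 23.22
tool_pos: [0.5117, -0.1349, 0.0231]
orientation: [3.137, -0.175, 0.001]
force: [-0.7, -0.1, 0.7]
opening: 0.0601
gripper_force: 0.0
```

>>> apply_moves:
  delta_pos:
    - [0.3, 0, 0]
    - [0.3, 0, 0]
    - [0.3, 0, 0]
    - [0, 0, 0]
  twist: [0, 0, 0, 0]

```text
t: 23.72
tool_pos: [0.5206, -0.1359, 0.0231]
orientation: [3.137, -0.175, 0.001]
force: [0.7, 0.5, -0.7]
opening: 0.0601
gripper_force: 0.0
```

Run:
```python
from h import *
plan(); print(robot.read_state()["force"])
c,f=cam("wrist"); g=cv2.cvtColor(f,cv2.COLOR_BGR2HSV); cv2.imwrite("pics/w8.png",f)
# wood rows at columns
for jy in(-.11,-.15,-.20,-.25):
    r=[]
    for x in np.arange(.03,.084,.003):
        u,v=w2pix(c,[*J2W(x,jy),.032]); p=f[int(v),int(u)].astype(int) if 0<=v<384 and 0<=u<512 else [0,0,0]; r.append(int(p[2]-p[0]))
    print(jy,r)
```

```text
at [ 0.5206 -0.1359  0.0231] yaw -0.111 jig [-0.0251 -0.182 ]
[ 0.67425672  0.51946678 -0.71217092]
-0.11 [74, 80, 77, 83, 77, 85, 81, 116, 118, 112, 116, 118, 119, 114, 122, 54, 146, 147]
-0.15 [78, 85, 80, 124, 110, 101, 105, 109, 119, 109, 110, 118, 114, 116, 121, 54, 147, 148]
-0.2 [108, 103, 106, 101, 110, 102, 104, 108, 114, 111, 111, 115, 112, 113, 119, 60, 143, 148]
-0.25 [111, 101, 108, 103, 108, 95, 106, 113, 113, 109, 116, 107, 116, 117, 114, 54, 152, 149]
```

>>> apply_moves:
  delta_pos:
    - [0.1, 0, 0]
    - [0.1, 0, 0]
    - [0.1, 0, 0]
    - [0, 0, 0]
  twist: [0, 0, 0, 0]

```text
t: 24.28
tool_pos: [0.521, -0.1358, 0.0228]
orientation: [-3.136, 0.175, 0.008]
force: [-11.8, 1.6, 10.4]
opening: 0.06
gripper_force: 6.1
```

The 12 N reaction shows the board is seated on the fence. Next I back off, rise, turn and go behind the trailing end.

>>> apply_moves:
  delta_pos:
    - [-1.5, 0, 0]
    - [-1.0, 0, 0]
    - [0, 0, -3]
    - [0, 0, -4]
    - [1, 3.5, -3]
    - [2, 3.5, 0]
    - [2, 3.5, 0]
    - [2, 0, 0]
  twist: [0, 0, 0, 0, 0, 0, 0, 0]
  gripper: 4

```text
t: 25.28
tool_pos: [0.5565, -0.2483, 0.1233]
orientation: [3.135, -0.179, 0.001]
force: [0.9, 0.1, 0.0]
opening: 0.0399
gripper_force: 0.0
```

>>> apply_moves:
  delta_pos:
    - [0, 0, 0]
    - [0, 0, 0]
    - [0, 0, 0]
    - [0, 0, 0]
    - [0, 0, 0]
    - [0, 0, 0]
    - [0, 0, 0]
    - [0, 0, 0]
  twist: [-0.18, -0.18, -0.18, -0.18, -0.18, -0.18, -0.18, -0.18]

```text
t: 26.28
tool_pos: [0.5563, -0.2455, 0.1231]
orientation: [2.467, 1.944, 0.0]
force: [0.4, 0.1, -0.5]
opening: 0.04
gripper_force: 0.0
```

Run:
```python
from h import *
a=1.459
plan((*J2W(.025,-.292),.10,a),(*J2W(.025,-.292),.022,a),(*J2W(.025,.016),.022,a))
```

```text
at [ 0.5563 -0.2455  0.1231] yaw 1.335 jig [ 0.0226 -0.2869]
d(cm) [-0.47  0.3   2.31] twist -0.124
d(cm) [0.  0.  7.8] twist 0.0
d(cm) [30.8 -0.   0. ] twist 0.0
```

>>> apply_moves:
  delta_pos:
    - [-0.5, 0.3, 1.5]
    - [0, 0, 2.5]
    - [0, 0, 2.5]
    - [0, 0, 2.0]
    - [0, 0, 1.2]
    - [0, 0, 0.4]
    - [0, 0, 0]
    - [0.8, 0, 0]
  twist: [-0.124, 0, 0, 0, 0, 0, 0, 0]

```text
t: 27.28
tool_pos: [0.5597, -0.2436, 0.0231]
orientation: [2.348, 2.085, 0.001]
force: [0.4, -0.1, -0.2]
opening: 0.0399
gripper_force: 0.0
```

>>> apply_moves:
  delta_pos:
    - [0.6, 0, 0]
    - [0.6, 0, 0]
    - [0.8, 0, 0]
    - [1.0, 0, 0]
    - [1.0, 0, 0]
    - [1.0, 0, 0]
    - [1.0, 0, 0]
    - [1.0, 0, 0]
  twist: [0, 0, 0, 0, 0, 0, 0, 0]

```text
t: 28.28
tool_pos: [0.5673, -0.1729, 0.0221]
orientation: [2.348, 2.087, 0.0]
force: [-0.2, -2.1, 0.1]
opening: 0.0401
gripper_force: 1.0
```

```bash
cat > chk.py <<'E'
from h import *
a=1.459
plan((*J2W(.025,.018),.022,a)); print(robot.read_state()["force"])
c,f=cam("wrist"); cv2.imwrite("pics/w9.png",f)
ty=W2J(pose()[0]["tool_pos"])[1]+.008
# far edge profile along jig x for points on board, and leading-end profile along jig y
for k in(.03,.09,.15):
    r=[]
    for x in np.arange(.06,.084,.002):
        u,v=w2pix(c,[*J2W(x,ty+k),.032]); ok=0<=v<384 and 0<=u<512; p=f[int(round(v)),int(round(u))].astype(int) if ok else [0,0,0]; r.append(int(p[2]-p[0]))
    print("far",k,r)
for x in(-.005,.03,.065):
    r=[]
    for y in np.arange(.17,.19,.002):
        u,v=w2pix(c,[*J2W(x,ty+y),.032]); ok=0<=v<384 and 0<=u<512; p=f[int(round(v)),int(round(u))].astype(int) if ok else [0,0,0]; r.append(int(p[2]-p[0]))
    print("lead",x,r)
E
python3 chk.py
```

```text
at [ 0.5673 -0.1729  0.0221] yaw 1.453 jig [ 0.0254 -0.2135]
d(cm) [ 2.315e+01 -1.900e-01  1.000e-02] twist -0.006
[-0.21550522 -2.13964617  0.09705117]
far 0.03 [81, 83, 87, 84, 83, 81, 77, 79, 58, 63, 83, 78, 82]
far 0.09 [83, 82, 80, 77, 82, 77, 77, 70, 58, 61, 83, 78, 80]
far 0.15 [0, 0, 0, 0, 0, 0, 0, 0, 0, 0, 0, 0, 0]
lead -0.005 [0, 0, 0, 0, 0, 0, 0, 0, 0, 0]
lead 0.03 [0, 0, 0, 0, 0, 0, 0, 0, 0, 0]
lead 0.065 [0, 0, 0, 0, 0, 0, 0, 0, 0, 0]
```

>>> apply_moves:
  delta_pos:
    - [1.2, 0, 0]
    - [1.2, 0, 0]
    - [1.2, 0, 0]
    - [1.2, 0, 0]
    - [1.2, 0, 0]
    - [1.2, 0, 0]
    - [1.2, 0, 0]
    - [1.2, 0, 0]
  twist: [-0.006, 0, 0, 0, 0, 0, 0, 0]

```text
t: 29.32
tool_pos: [0.5781, -0.0774, 0.022]
orientation: [-2.342, -2.094, 0.0]
force: [0.6, -0.3, -0.1]
opening: 0.0396
gripper_force: 0.3
```

>>> apply_moves:
  delta_pos:
    - [1.2, 0, 0]
    - [1.2, 0, 0]
    - [1.2, 0, 0]
    - [1.2, 0, 0]
    - [1.2, 0, 0]
    - [1.2, 0, 0]
    - [1.2, 0, 0]
    - [1.0, 0, 0]
  twist: [0, 0, 0, 0, 0, 0, 0, 0]

```text
t: 30.32
tool_pos: [0.5886, 0.016, 0.022]
orientation: [-2.342, -2.094, 0.0]
force: [-0.1, -1.1, -0.1]
opening: 0.0399
gripper_force: 0.4
```

```bash
python3 chk.py
```

```text
at [0.5886 0.016  0.022 ] yaw 1.459 jig [ 0.0255 -0.0234]
d(cm) [ 4.14 -0.05  0.  ] twist 0.0
[-0.07842204 -1.12282643 -0.05238766]
far 0.03 [84, 84, 91, 86, 82, 80, 82, 79, 56, 64, 75, 83, 86]
far 0.09 [84, 82, 79, 81, 84, 82, 78, 61, 53, 52, 67, 78, 79]
far 0.15 [0, 0, 0, 0, 0, 0, 0, 0, 0, 0, 0, 0, 0]
lead -0.005 [0, 0, 0, 0, 0, 0, 0, 0, 0, 0]
lead 0.03 [0, 0, 0, 0, 0, 0, 0, 0, 0, 0]
lead 0.065 [0, 0, 0, 0, 0, 0, 0, 0, 0, 0]
```

>>> apply_moves:
  delta_pos:
    - [1.0, 0, 0]
    - [1.0, 0, 0]
    - [0.8, 0, 0]
    - [0.5, 0, 0]
    - [0.3, 0, 0]
    - [0.2, 0, 0]
    - [0, 0, 0]
  twist: [0, 0, 0, 0, 0, 0, 0]

```text
t: 31.25
tool_pos: [0.5928, 0.0531, 0.022]
orientation: [-2.342, -2.094, -0.0]
force: [0.5, -1.0, -0.2]
opening: 0.0401
gripper_force: 0.0
```

>>> apply_moves:
  delta_pos:
    - [0.2, 0, 0]
    - [0.15, 0, 0]
    - [0, 0, 0]
  twist: [0, 0, 0]

```text
t: 31.62
tool_pos: [0.5932, 0.0566, 0.022]
orientation: [-2.342, -2.094, -0.0]
force: [-0.4, -0.7, 0.3]
opening: 0.0396
gripper_force: 0.1
```

>>> apply_moves:
  delta_pos:
    - [0.15, 0, 0]
    - [0.1, 0, 0]
    - [0, 0, 0]
  twist: [0, 0, 0]

```text
t: 32.0
tool_pos: [0.5934, 0.0591, 0.022]
orientation: [-2.342, -2.094, -0.0]
force: [0.7, 0.4, 0.0]
opening: 0.0398
gripper_force: 0.1
```

>>> apply_moves:
  delta_pos:
    - [0.1, 0, 0]
    - [0, 0, 0]
  twist: [0, 0]

```text
t: 32.25
tool_pos: [0.5935, 0.0599, 0.022]
orientation: [-2.342, -2.094, 0.0]
force: [-0.0, -0.8, 0.3]
opening: 0.0402
gripper_force: 0.4
```

>>> apply_moves:
  delta_pos:
    - [0.1, 0, 0]
    - [0.1, 0, 0]
    - [0, 0, 0]
  twist: [0, 0, 0]

```text
t: 32.62
tool_pos: [0.5935, 0.0601, 0.022]
orientation: [2.342, 2.092, -0.004]
force: [-1.9, -9.2, 2.4]
opening: 0.0395
gripper_force: 4.7
```

```bash
python3 chk.py
python3 - <<'E'
from h import *
c,f=cam("top"); s=3
# row of pixels along the lane between bridge & stop, x=0.03, .06, -.01
for x in(-.008,.03,.06):
    print(x,[tuple(int(q) for q in f[int(round(w2pix(c,[*J2W(x,y),.032])[1])),int(round(w2pix(c,[*J2W(x,y),.032])[0]))][::-1]) for y in np.arange(.15,.226,.0045)])
E
```

```text
at [0.5935 0.0601 0.022 ] yaw 1.458 jig [0.0255 0.0209]
d(cm) [-0.29 -0.05  0.  ] twist -0.001
[-1.94358076 -9.22811859  2.41385987]
far 0.03 [68, 68, 72, 70, 70, 67, 68, 63, 40, 49, 60, 67, 67]
far 0.09 [111, 109, 112, 110, 112, 42, 11, 12, 13, 11, 12, 9, 12]
far 0.15 [0, 0, 0, 0, 0, 0, 0, 0, 0, 0, 0, 0, 0]
lead -0.005 [0, 0, 0, 0, 0, 0, 0, 0, 0, 0]
lead 0.03 [0, 0, 0, 0, 0, 0, 0, 0, 0, 0]
lead 0.065 [0, 0, 0, 0, 0, 0, 0, 0, 0, 0]
-0.008 [(53, 38, 20), (46, 34, 14), (94, 68, 38), (135, 99, 54), (131, 95, 52), (133, 97, 55), (131, 93, 52), (133, 97, 54), (133, 96, 53), (131, 95, 52), (133, 95, 52), (132, 95, 52), (131, 98, 61), (97, 74, 49), (46, 18, 6), (52, 27, 13), (55, 27, 16)]
0.03 [(51, 38, 20), (47, 32, 18), (85, 61, 34), (123, 90, 48), (128, 94, 51), (125, 90, 48), (125, 92, 49), (124, 90, 49), (121, 89, 48), (122, 88, 47), (123, 91, 48), (122, 88, 48), (112, 79, 43), (79, 49, 26), (47, 24, 11), (39, 43, 40), (40, 41, 40)]
0.06 [(52, 35, 19), (53, 39, 22), (49, 36, 21), (91, 66, 35), (130, 94, 51), (131, 96, 51), (129, 94, 51), (125, 91, 50), (126, 90, 50), (128, 92, 50), (128, 93, 52), (130, 93, 51), (138, 102, 63), (117, 89, 60), (51, 23, 10), (50, 25, 14), (53, 26, 14)]
```

A 9 N reaction shows the board's leading end is on the stop. To make sure the edge is flat on the fence, I press the near edge gently beyond the bridge, then before it, with closed fingers.

>>> apply_moves:
  delta_pos:
    - [-0.8, 0, 0]
    - [-0.7, 0, -1]
    - [0, 0, -4]
    - [0, -1, -4]
    - [2.5, -3, 0]
    - [4.5, -2.5, 0]
    - [4.5, -1, 0]
    - [4.5, -1, 0]
  twist: [0, 0, 0, 0, 0, 0, 0, 0]
  gripper: 0

```text
t: 33.72
tool_pos: [0.5255, 0.2169, 0.1133]
orientation: [2.342, 2.093, 0.003]
force: [0.5, -0.7, 0.1]
opening: 0.0004
gripper_force: 0.0
```

Run:
```python
from h import *
a=1.459
plan((*J2W(-.058,.168),.10,a),(*J2W(-.058,.168),.022,a),(*J2W(-.033,.168),.022,a))
```

```text
at [0.5255 0.2169 0.1133] yaw 1.459 jig [-0.0596  0.1692]
d(cm) [-0.12  0.16  1.33] twist -0.0
d(cm) [0.  0.  7.8] twist 0.0
d(cm) [0.  2.5 0. ] twist 0.0
```

>>> apply_moves:
  delta_pos:
    - [-0.1, 0, 2.5]
    - [0, 0, 2.5]
    - [0, 0, 2.5]
    - [0, 0, 1.4]
    - [0, 0, 0]
    - [0, 0.8, 0]
    - [0, 0.7, 0]
    - [0, 0.4, 0]
  twist: [0, 0, 0, 0, 0, 0, 0, 0]

```text
t: 34.72
tool_pos: [0.5457, 0.2124, 0.024]
orientation: [2.342, 2.093, 0.002]
force: [0.2, 0.0, 0.1]
opening: 0.0009
gripper_force: 0.0
```

>>> apply_moves:
  delta_pos:
    - [0, 0.2, 0]
    - [0, 0.1, 0]
    - [0, 0.1, 0]
    - [0, 0, 0]
  twist: [0, 0, 0, 0]

```text
t: 35.22
tool_pos: [0.5482, 0.2119, 0.023]
orientation: [-2.342, -2.094, 0.0]
force: [-0.1, -0.3, 0.2]
opening: 0.0006
gripper_force: 0.0
```

>>> apply_moves:
  delta_pos:
    - [0, 0.2, 0]
    - [0, 0.1, 0]
    - [0, 0, 0]
  twist: [0, 0, 0]

```text
t: 35.6
tool_pos: [0.5513, 0.2116, 0.023]
orientation: [-2.342, -2.094, -0.0]
force: [-0.0, -0.5, -0.7]
opening: 0.0003
gripper_force: 0.0
```

>>> apply_moves:
  delta_pos:
    - [0, 0.1, 0]
    - [0, 0.1, 0]
    - [0, 0, 0]
  twist: [0, 0, 0]

```text
t: 35.98
tool_pos: [0.5533, 0.2114, 0.0231]
orientation: [2.342, 2.094, 0.0]
force: [-0.8, 0.0, -0.3]
opening: 0.0006
gripper_force: 0.0
```

>>> apply_moves:
  delta_pos:
    - [0, 0.1, 0]
    - [0, 0.1, 0]
    - [0, 0, 0]
  twist: [0, 0, 0]

```text
t: 36.35
tool_pos: [0.5552, 0.2112, 0.023]
orientation: [-2.342, -2.093, 0.0]
force: [0.0, 0.1, 1.0]
opening: 0.0006
gripper_force: 0.3
```

Run:
```python
from h import *
plan(); print(robot.read_state()["force"])
```

```text
at [0.5552 0.2112 0.023 ] yaw 1.459 jig [-0.0294  0.1668]
[0.00432821 0.1404315  1.0460394 ]
```

>>> apply_moves:
  delta_pos:
    - [0, 0.1, 0]
    - [0, 0.1, 0]
    - [0, 0, 0]
  twist: [0, 0, 0]

```text
t: 36.72
tool_pos: [0.5568, 0.211, 0.0229]
orientation: [-2.342, -2.093, 0.001]
force: [-3.5, 1.0, 2.2]
opening: 0.0011
gripper_force: 2.1
```

>>> apply_moves:
  delta_pos:
    - [0, 0.1, 0]
    - [0, 0.1, 0]
    - [0, 0, 0]
  twist: [0, 0, 0]

```text
t: 37.1
tool_pos: [0.557, 0.2109, 0.0227]
orientation: [-2.34, -2.092, 0.006]
force: [-11.7, 0.7, 9.6]
opening: 0.0005
gripper_force: 7.3
```

>>> apply_moves:
  delta_pos:
    - [0, -1.2, 0]
    - [0, -1.2, 0]
    - [0, 0, -3.5]
    - [0, 0, -3.5]
    - [-4, 0, 0]
    - [-4, 0, 0]
    - [-3.7, 0, 0]
    - [0, 0, 0]
  twist: [0, 0, 0, 0, 0, 0, 0, 0]

```text
t: 38.1
tool_pos: [0.5219, 0.0951, 0.0931]
orientation: [2.345, 2.09, 0.0]
force: [-1.0, 0.1, 0.1]
opening: 0.0003
gripper_force: 0.0
```

Run:
```python
from h import *
a=1.459
plan((*J2W(-.05,.052),.022,a),(*J2W(-.03,.052),.022,a))
```

```text
at [0.5219 0.0951 0.0931] yaw 1.456 jig [-0.0496  0.0478]
d(cm) [ 0.42 -0.04  7.11] twist -0.003
d(cm) [0. 2. 0.] twist 0.0
```

>>> apply_moves:
  delta_pos:
    - [0.2, 0, 2.5]
    - [0, 0, 2.5]
    - [0, 0, 1.6]
    - [0, 0, 0.4]
    - [0, 0.8, 0]
    - [0, 0.6, 0]
    - [0, 0.3, 0]
    - [0, 0, 0]
  twist: [-0.003, 0, 0, 0, 0, 0, 0, 0]

```text
t: 39.1
tool_pos: [0.54, 0.0972, 0.0235]
orientation: [2.339, 2.097, 0.001]
force: [-0.8, 0.8, -0.5]
opening: 0.0004
gripper_force: 0.0
```

>>> apply_moves:
  delta_pos:
    - [0, 0.2, 0]
    - [0, 0.1, 0]
    - [0, 0, 0]
  twist: [0, 0, 0]

```text
t: 39.48
tool_pos: [0.5423, 0.0969, 0.023]
orientation: [-2.339, -2.097, 0.0]
force: [0.3, 0.6, -0.5]
opening: 0.0003
gripper_force: 0.0
```

Run:
```python
from h import *
plan(); print(robot.read_state()["force"])
```

```text
at [0.5423 0.0969 0.023 ] yaw 1.462 jig [-0.0295  0.0518]
[ 0.29519684  0.60213925 -0.48435058]
```

>>> apply_moves:
  delta_pos:
    - [0, 0.1, 0]
    - [0, 0.1, 0]
    - [0, 0, 0]
  twist: [0, 0, 0]

```text
t: 39.85
tool_pos: [0.5435, 0.0967, 0.0227]
orientation: [-2.338, -2.096, 0.002]
force: [-4.4, -0.8, 3.3]
opening: 0.0004
gripper_force: 2.9
```

>>> apply_moves:
  delta_pos:
    - [0, 0.1, 0]
    - [0, 0.1, 0]
    - [0, 0, 0]
  twist: [0, 0, 0]

```text
t: 40.22
tool_pos: [0.5438, 0.0967, 0.0226]
orientation: [-2.336, -2.095, 0.006]
force: [-13.2, 0.7, 10.3]
opening: 0.0003
gripper_force: 8.6
```

Run:
```python
from h import *
plan(); print(robot.read_state()["force"])
```

```text
at [0.5438 0.0967 0.0226] yaw 1.462 jig [-0.028   0.0518]
[-13.18898705   0.65621457  10.30917574]
```

Both presses met the fence at the same depth (−27.6 and −28.0 mm), so the edge is flush. One last light nudge on the trailing end will confirm the stop contact.

>>> apply_moves:
  delta_pos:
    - [0, -1.2, 0]
    - [-1, -0.5, -1.5]
    - [-2.5, 0, -3]
    - [-3, 2, 0]
    - [0, 3.0, 0]
    - [0, 2.2, 0]
    - [0, 0, 2.5]
    - [0, 0, 1.9]
  twist: [0, 0, 0, 0, 0, 0, 0, 0]
  gripper: 4

```text
t: 41.22
tool_pos: [0.5939, 0.0258, 0.0231]
orientation: [2.339, 2.097, 0.0]
force: [-0.0, 0.6, -1.4]
opening: 0.0399
gripper_force: 0.0
```

Run:
```python
from h import *
plan((*J2W(.025,.0205),.022,1.459))
```

```text
at [0.5939 0.0258 0.0231] yaw 1.462 jig [ 0.0297 -0.0131]
d(cm) [ 3.36 -0.46  0.11] twist 0.003
```

>>> apply_moves:
  delta_pos:
    - [1.0, -0.4, 0]
    - [1.0, 0, 0]
    - [0.7, 0, 0]
    - [0.4, 0, 0]
    - [0.15, 0, 0]
    - [0.1, 0, 0]
    - [0, 0, 0]
  twist: [0.003, 0, 0, 0, 0, 0, 0]

```text
t: 42.1
tool_pos: [0.5937, 0.0594, 0.0241]
orientation: [2.342, 2.093, -0.0]
force: [0.3, 0.7, 0.2]
opening: 0.0399
gripper_force: 0.0
```

>>> apply_moves:
  delta_pos:
    - [0.1, 0, 0]
    - [0, 0, 0]
  twist: [0, 0]

```text
t: 42.35
tool_pos: [0.5938, 0.06, 0.024]
orientation: [2.342, 2.093, -0.001]
force: [-0.7, -2.7, 0.7]
opening: 0.0395
gripper_force: 1.7
```

>>> apply_moves:
  delta_pos:
    - [0.1, 0, 0]
    - [0, 0, 0]
    - [-0.8, 0, 0]
    - [-1.5, 0, 0]
    - [-1, 0, -3]
    - [0, 0, -5]
    - [0, 0, -5]
    - [0, 0, 0]
  twist: [0, 0, 0, 0, 0, 0, 0, 0]

```text
t: 43.35
tool_pos: [0.5937, 0.028, 0.16]
orientation: [2.338, 2.089, 0.011]
force: [0.3, 0.4, -0.0]
opening: 0.04
gripper_force: 0.0
```

Run:
```python
from h import *
plan()
c,f=cam("wrist")
row=lambda pts,z:[int(p[2])-int(p[0]) for p in (f[int(round(v)),int(round(u))] for u,v in (w2pix(c,[*J2W(*q),z]) for q in pts) if 0<=u<511 and 0<=v<383)]
for y in(.04,.06,.14,.17,.19): print("far",y,row([(x,y) for x in np.arange(.066,.082,.0015)],.032))
for x in(0,.03,.06): print("lead",x,row([(x,y) for y in np.arange(.198,.216,.0015)],.032))
# bystander change vs the first top picture
g,h=cam("top"); d=cv2.absdiff(h,cv2.imread("pics/top_raw.png")).max(2); d=(d>60).astype(np.uint8)
n,l,st,ce=cv2.connectedComponentsWithStats(d)
print([(list(map(int,st[i])) ) for i in range(1,n) if st[i][4]>12])
```

```text
at [0.5937 0.028  0.16  ] yaw 1.458 jig [ 0.0292 -0.0109]
far 0.04 [87, 82, 81, 78, 79, 83, 80, 60, 72, 79, 82]
far 0.06 [87, 83, 82, 82, 78, 82, 77, 63, 69, 83, 85]
far 0.14 [77, 79, 84, 82, 79, 77, 69, 58, 63, 73, 74]
far 0.17 []
far 0.19 []
lead 0 []
lead 0.03 []
lead 0.06 []
[[216, 137, 15, 9, 107], [266, 137, 2, 10, 14], [233, 138, 11, 2, 14], [207, 147, 18, 53, 494], [226, 153, 35, 12, 244], [230, 180, 27, 23, 244], [313, 185, 10, 7, 31], [233, 195, 6, 4, 14], [234, 204, 9, 4, 17], [162, 214, 99, 170, 4596], [221, 216, 22, 14, 249], [265, 222, 2, 13, 15], [264, 256, 2, 13, 16], [236, 270, 16, 6, 26], [221, 271, 219, 113, 6612], [225, 275, 27, 15, 94], [245, 276, 12, 9, 43], [478, 305, 34, 27, 457], [436, 319, 7, 5, 27], [453, 322, 7, 5, 22], [454, 330, 58, 54, 1371], [297, 332, 149, 47, 1776], [267, 337, 16, 20, 263], [448, 337, 14, 7, 57], [285, 344, 18, 16, 54], [267, 355, 28, 17, 157], [270, 366, 10, 9, 47], [267, 377, 17, 7, 92]]
```

```bash
python3 -c "
from plant import robot
print(robot.close_job())"
```

```text
the job is handed in; nothing more can be done
None
```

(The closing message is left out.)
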